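# Seal the laundry canisters, smallest first

### The arm

A 6-joint arm with a two-finger parallel gripper is mounted at the origin on the work surface. World frame = base frame: x ahead of the robot, y to its left, z up, the work surface at z = 0. Lengths are in m, angles in degrees, forces in N, time in s.
With the tool pointing down it reaches from about 0.35 to 0.875 m from the base axis. Payload 4.2 kg.
Tool frame: the origin (TCP) lies at the very end of the fingers, on their centre line; the grasp point (between the pads) lies 19 mm behind it; z points along the fingers, y is the line along which they close (so a half turn about z gives the same grasp; the last joint's range is limited). The gripper opens to 87 mm and grips with 3 to 60 N. Pads are 19 mm wide; open, the fingers measure 117 mm over their backs; the gripper's body (75 mm by 190 mm) begins 51 mm behind the grasp point.
Start: joints at [81.222, 22.042, 0.453, 0, -68.411, -14.817], TCP at [0.25, 0.573, 0.223] pointing down, gripper open.
Joint ranges: [-179.83, 179.83], [-69.29, 118.12], [-61.27, 80.66], [-181.25, 117.63], [-171.15, -9.14], [-177.46, 177.46]. Speed limits (degrees/s): [159.86, 159.86, 180, 180, 180, 180].

### API

Orientations are given as a 3x3 rotation matrix whose columns are the frame's x, y, z axes.
In Python, from station import monitor, cams, ticket gives the robot as it stands.
- The arm moves only by the tool drive_tool, never from a script. Its argument "moves" is a list of rows, each an object with "delta_pos": the shift along the tool's x, y, z in mm, a list of three; "turn": the turn about the tool's z in rad; "claw": the opening, from 0 (shut) to 1 (fully open). A call has 1 to 12 rows; each row shifts and turns the commanded pose from where the row before left it, along the tool's axes as they then stand; what a row does not reach is not made up. A row lasts 1/8 s, in which the tool goes at most 62.5 mm and 10.7 degrees, less where a joint would pass 70% of its speed; a pose out of reach is approached as far as the arm can. A call is refused whole if a number of a shift passes 62.5 or a number of a turn 0.188, either way. A call with a gripper value outside its range is refused whole. The fingers move at their own pace and stop on an object; the grip force is fixed at half the most. Time passes only in rows, so rows that do not move let the fingers close. It gives the time, the measured TCP pose, the force, the opening and the grip force at its end, in the units of the state.
- monitor.sense(): the state, without advancing time (a new reading comes with each control period).
- cams.capture(name): name is "side" or "top" or "wrist"; returns a dict with "color" (400x640x3 uint8, red, green, blue), "range_z" (400x640 float32, m along the optical axis (not along the pixel's ray), 0 where there is no reading), "vertical_fov" (degrees; the focal length in pixels is half the picture's height over the tangent of half this angle, whatever the lens; pixels are square), "cx", "cy" (the principal point, pixels), "extrinsics" (4x4, takes a point from camera to world coordinates). Camera axes: x right, y down, z forward; pixel columns grow to the right and rows downward; lengths in m; the calibration is good to about 2 mm. A picture is of the moment at which its call begins.
- ticket.finish_job(): hands the job in; it is judged then, once.
The state is a dict: "time_s": time; "joints": joint angles; "joint_velocities": joint speeds; "effort": joint torques, N m; "tcp_pos": TCP position; "ee_rot": TCP orientation; "wrist_force": force on the tool from outside, world axes, zero at the start; "moment": the same for the moment, N m; "gripper_width": opening from 0.0 (shut) to 1.0 (fully open); "gripper_force": force on a finger pad.
Only numpy, scipy, OpenCV 4.12 (cv2) and the standard library are available. Lean on these libraries where they do the work, as an engineer would, in place of code of your own. Each camera call takes 0.05 s, during which the arm holds its last target. There are 200 camera calls.

### The job

The lids of the three laundry-tablet canisters have been left popped up. With a fingertip, lightly press down the round button on each lid until it is level with the lid or slightly below: first the small round canister, then the wide one, then the tall one. Do not lift, tip or push along the canisters, and leave the jar, soap dish, peg tub and pail as they are.

Things in the scene. Friction and masses are not known exactly. Their poses are not given: they have to be found in the camera images.
- shelf: low pine shelf board lying on the work surface, 300 mm deep (its x) by 1000 mm long (its y), upper face 50 mm above its origin (centre of the underside, on the work surface). Fixed. All canisters and bystanders stand on it
- small_canister: small round translucent canister, 96 mm across, 75 mm high, about 0.35 kg, loose. Origin at the centre of its underside, z up. Its white lid's upper face is 75 mm above the origin; in a 55 mm round well in the lid's middle sits a flat grey push button 52 mm across; popped up, its top stands 10 mm above the lid (85 mm above the origin)
- wide_canister: wide translucent canister, 90 mm (its x) by 120 mm (its y), 105 mm high, about 0.6 kg, loose. Origin at the centre of its underside, z up. Its white lid's upper face is 105 mm above the origin; in a 55 mm round well in the lid's middle sits a flat grey push button 52 mm across; popped up, its top stands 10 mm above the lid (115 mm above the origin)
- tall_canister: tall translucent canister, 85 by 85 mm, 140 mm high, about 0.6 kg, loose. Origin at the centre of its underside, z up. Its white lid's upper face is 140 mm above the origin; in a 55 mm round well in the lid's middle sits a flat grey push button 52 mm across; popped up, its top stands 10 mm above the lid (150 mm above the origin)
- small_button_top (a point): centre of the top face of the small canister's push button; it goes down with the button
- wide_button_top (a point): centre of the top face of the wide canister's push button; it goes down with the button
- tall_button_top (a point): centre of the top face of the tall canister's push button; it goes down with the button
- small_button (a joint): how far the small canister's button is pushed down, in m: 0 = fully popped up (top 10 mm above the lid), 0.010 = level with the lid, 0.014 = sprung stop (4 mm below the lid; from 4 N on it gives about 1 mm per 2 N). Starts at 0 to 0.0015. It takes about 3 N to move and stays where it is left (no spring back)
- wide_button (a joint): how far the wide canister's button is pushed down, in m: 0 = fully popped up (top 10 mm above the lid), 0.010 = level with the lid, 0.014 = sprung stop (4 mm below the lid; from 4 N on it gives about 1 mm per 2 N). Starts at 0 to 0.0015. It takes about 3 N to move and stays where it is left (no spring back)
- tall_button (a joint): how far the tall canister's button is pushed down, in m: 0 = fully popped up (top 10 mm above the lid), 0.010 = level with the lid, 0.014 = sprung stop (4 mm below the lid; from 4 N on it gives about 1 mm per 2 N). Starts at 0 to 0.0015. It takes about 3 N to move and stays where it is left (no spring back)
- glass_jar: bystander: small glass jar with a metal twist lid, 56 mm across, 76 mm high, loose; origin at the centre of its underside
- soap_dish: bystander: white ceramic soap dish with a bar of soap, 72 by 110 by 26 mm high, loose; origin at the centre of its underside
- peg_tub: bystander: orange tub of wooden laundry pegs, 120 mm across the rim, 90 mm high, pegs up to about 120 mm, loose; origin at the centre of its underside
- pail: bystander: small stainless steel pail, 128 mm across the rim, 110 mm high, its bail handle folded down to one side, loose; origin at the centre of its underside
There are look-alikes about, which are no part of the job. Leave any yellow look-alike of the tall_canister alone.

How it is judged:
By the outcome, as a careful person would: the job done as asked, in the order asked, and still so for the second after the job is handed in, with the robot touching nothing.
It also fails if it takes over 48 s, if anything falls off the work surface, if the arm or the gripper's body presses on something with over 40 N, if the wrist force passes 120 N, or if a joint passes its speed limit or range.

## Working session

There is one attempt and no reset: what is moved stays moved. The work goes in short steps, Python scripts to look and compute and a tool call to move; the robot and the scene stay as the last step left them, time stands still between calls to the robot, and variables do not carry over. Pictures are saved under pics/ and viewed, at most 10 in all, crops included, and the job is handed in when it is done.

Besides the shell and the picture viewer there is one more tool, called after "Emit:" in YAML: its name, and indented under it one key for each argument. drive_tool: Moves the arm, as the interface text tells. Its arguments: {"type":"object","properties":{"moves":{"type":"array","items":{"type":"object","properties":{"delta_pos":{"type":"array","items":{"type":"number"}},"turn":{"type":"number"},"claw":{"type":"number"}}}}},"required":["moves"]}

```bash
mkdir -p pics; python3 - <<'E'
from station import monitor,cams
import cv2,numpy as np,pickle
s=monitor.sense();print(s['time_s'],s['tcp_pos'],np.round(s['ee_rot'],3).tolist(),s['gripper_width'])
for n in ('top','side'):
    d=cams.capture(n);pickle.dump(d,open(n+'.pkl','wb'));cv2.imwrite(f'pics/{n}0.png',d['color'][...,::-1]);print(n,d['vertical_fov'],d['cx'],d['cy'],np.round(d['extrinsics'],3).tolist())
E
```

```text
0.0 [0.24990062 0.57221682 0.22145599] [[0.916, -0.4, -0.001], [-0.4, -0.916, -0.002], [0.0, 0.002, -1.0]] 0.9998961049903667
top 56.9281286180128 320.88800956230233 199.0131415351879 [[0.011, -0.995, 0.098, 0.304], [-0.999, -0.014, -0.033, 0.033], [0.034, -0.097, -0.995, 1.184], [0.0, 0.0, 0.0, 1.0]]
side 45.561522254666315 314.2044571224302 200.96970297133683 [[-0.957, -0.203, 0.208, 0.083], [-0.29, 0.659, -0.694, 1.107], [0.004, -0.725, -0.689, 1.207], [0.0, 0.0, 0.0, 1.0]]
```

View pics/top0.png

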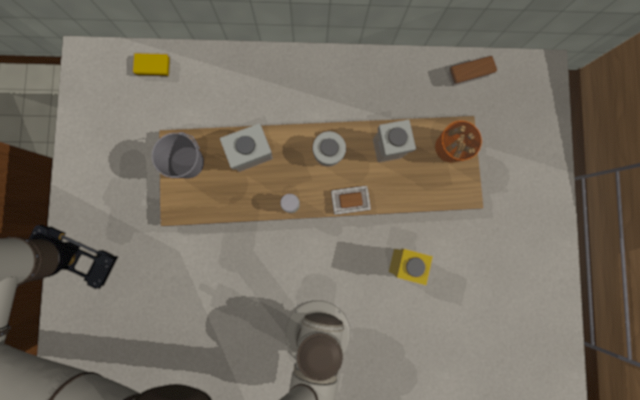

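View pics/side0.png

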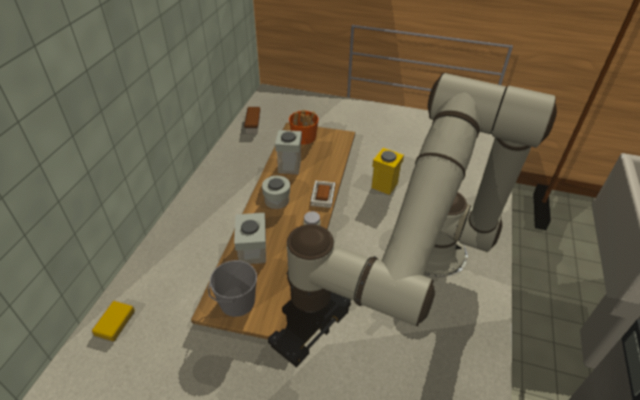

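Top view: wide canister at about (246,146), small at (329,148), tall at (397,137), and the yellow look-alike at (414,266). The side view shows all three buttons popped up. Next I measure the button centres.

```bash
cat > h.py <<'E'
import numpy as np,cv2
def ray(d,u,v,z):
    f=200/np.tan(np.radians(d['vertical_fov']/2));E=d['extrinsics']
    r=E[:3,:3]@np.array([(u-d['cx'])/f,(v-d['cy'])/f,1]);o=E[:3,3]
    return o+r*(z-o[2])/r[2]
def dep(d,u,v):
    f=200/np.tan(np.radians(d['vertical_fov']/2));E=d['extrinsics']
    Z=np.median(d['range_z'][int(v)-2:int(v)+3,int(u)-2:int(u)+3])
    return E[:3,:3]@(Z*np.array([(u-d['cx'])/f,(v-d['cy'])/f,1]))+E[:3,3]
def button(d,u,v,R):
    g=cv2.cvtColor(d['color'],cv2.COLOR_RGB2GRAY)
    ref=np.median(g[v-2:v+3,u-2:u+3]);w=g[v-R:v+R+1,u-R:u+R+1]
    hi=np.percentile(w,90);m=(w<(ref+hi)/2).astype(np.uint8)
    n,l,st,c=cv2.connectedComponentsWithStats(m,connectivity=4);k=l[R,R]
    return c[k]+[u-R,v-R],st[k].tolist()
E
python3 - <<'E'
import pickle;from h import *
np.set_printoptions(precision=4,suppress=True)
P={'top':[(329,148),(246,146),(397,137)],'side':[(277,184),(250,228),(288,137)]}
for n in P:
    d=pickle.load(open(n+'.pkl','rb'))
    for (u,v),z in zip(P[n],(.135,.165,.2)):
        c,st=button(d,u,v,15 if n=='top' else 11);print(n,c,st,ray(d,*c,z),dep(d,*c))
d=pickle.load(open('top.pkl','rb'))
for p in [(160,224),(160,129),(482,208),(474,117)]: print(ray(d,*p,.05))
a=np.hstack([cv2.resize(d['color'][110:180,205:275],(260,260)),cv2.resize(d['color'][110:180,295:365],(260,260)),cv2.resize(d['color'][105:175,362:432],(260,260))])
e=pickle.load(open('side.pkl','rb'))['color']
b=np.hstack([cv2.resize(e[y-35:y+35,x-35:x+35],(260,260)) for x,y in [(250,228),(277,184),(288,137)]])
cv2.imwrite('pics/crop.png',np.vstack([a,b])[...,::-1])
E
```

```text
top [328.4158 147.1617] [4, 5, 21, 19, 303] [ 0.5583 -0.0225  0.135 ] [ 0.5587 -0.0226  0.1335]
top [244.5893 144.9256] [3, 5, 22, 19, 336] [0.5529 0.214  0.165 ] [0.5535 0.2144 0.1624]
top [396.5731 136.5702] [4, 5, 22, 20, 342] [ 0.5759 -0.2063  0.2   ] [ 0.5764 -0.2068  0.1982]
side [275.3294 184.1882] [2, 5, 17, 13, 170] [ 0.5563 -0.0138  0.135 ] [ 0.5573 -0.0162  0.1327]
side [248.9829 227.359 ] [1, 3, 19, 16, 234] [0.5508 0.2242 0.165 ] [0.5521 0.2218 0.1623]
side [289.1696 133.6205] [4, 0, 19, 17, 224] [ 0.5752 -0.2187  0.2   ] [ 0.5762 -0.2213  0.198 ]
[0.3321 0.481  0.05  ]
[0.6262 0.4966 0.05  ]
[ 0.3943 -0.5103  0.05  ]
[ 0.6866 -0.4936  0.05  ]
```

View pics/crop.png

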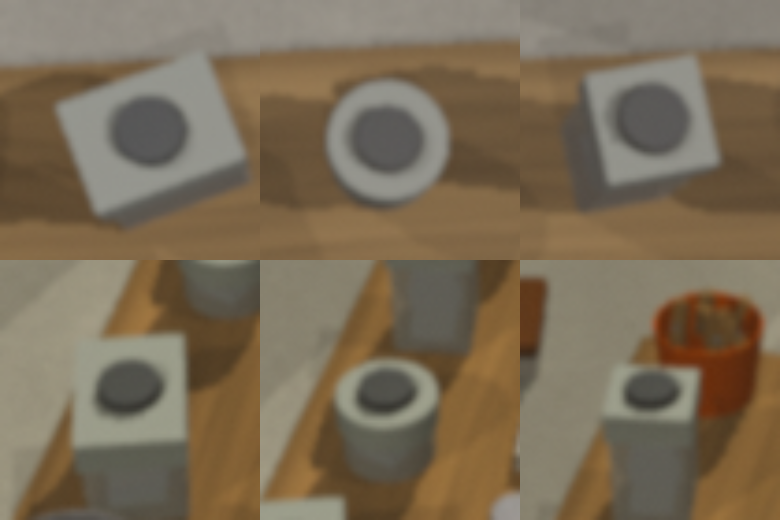

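The crops show the popped-up grey buttons clearly, and the top-view centres look reliable. The side-view blobs take in the dark button walls, so they are biased. I'll raise the arm, close the gripper and fly over the small canister.

Emit:
drive_tool:
  moves:
    - {"delta_pos": [0, 0, -40], "turn": 0, "claw": 0}
    - {"delta_pos": [0, 0, -40], "turn": 0, "claw": 0}
    - {"delta_pos": [37, 30, 0], "turn": 0, "claw": 0}
    - {"delta_pos": [37, 30, 0], "turn": 0, "claw": 0}
    - {"delta_pos": [37, 30, 0], "turn": 0, "claw": 0}
    - {"delta_pos": [37, 30, 0], "turn": 0, "claw": 0}
    - {"delta_pos": [37, 30, 0], "turn": 0, "claw": 0}
    - {"delta_pos": [37, 30, 0], "turn": 0, "claw": 0}
    - {"delta_pos": [37, 30, 0], "turn": 0, "claw": 0}
    - {"delta_pos": [37, 30, 0], "turn": 0, "claw": 0}
    - {"delta_pos": [37, 30, 0], "turn": 0, "claw": 0}
    - {"delta_pos": [37, 30, 0], "turn": 0, "claw": 0}

```text
time_s: 1.6
tcp_pos: [0.4693, 0.1482, 0.3023]
ee_rot: [[0.916, -0.4, -0.001], [-0.4, -0.916, -0.0], [-0.0, 0.0, -1.0]]
wrist_force: [0.7, 0.5, 0.4]
gripper_width: 0.003
gripper_force: 0.0
```

Emit:
drive_tool:
  moves:
    - {"delta_pos": [37, 30, 0], "turn": 0, "claw": 0}
    - {"delta_pos": [37, 30, 0], "turn": 0, "claw": 0}
    - {"delta_pos": [37, 30, 0], "turn": 0, "claw": 0}
    - {"delta_pos": [20, 16, 0], "turn": 0, "claw": 0}
    - {"delta_pos": [0, 0, 0], "turn": 0, "claw": 0}
    - {"delta_pos": [0, 0, 0], "turn": 0, "claw": 0}
    - {"delta_pos": [0, 0, 0], "turn": 0, "claw": 0}

```text
time_s: 2.48
tcp_pos: [0.5464, 0.001, 0.3026]
ee_rot: [[0.917, -0.399, 0.0], [-0.399, -0.917, 0.0], [-0.0, -0.0, -1.0]]
wrist_force: [0.4, 0.2, 0.4]
gripper_width: 0.003
gripper_force: 0.0
```

```bash
python3 - <<'E'
from station import monitor,cams
import cv2,numpy as np,pickle
s=monitor.sense();print(s['time_s'],s['tcp_pos'],np.round(s['ee_rot'],3).tolist(),s['gripper_width'],s['wrist_force'])
for n in ('wrist',):
    d=cams.capture(n);pickle.dump(d,open(n+'.pkl','wb'));cv2.imwrite(f'pics/{n}1.png',d['color'][...,::-1]);print(n,d['vertical_fov'],d['cx'],d['cy'],np.round(d['extrinsics'],3).tolist())
E
```

```text
2.475 [0.54635808 0.00101613 0.30264588] [[0.917, -0.399, 0.0], [-0.399, -0.917, 0.0], [-0.0, -0.0, -1.0]] 0.002775763100083026 [0.35169943 0.17550794 0.36826199]
wrist 61.33654755690218 315.9743487206427 196.53198168920605 [[-0.399, -0.882, -0.25, 0.616], [-0.917, 0.384, 0.109, -0.028], [-0.001, 0.273, -0.962, 0.464], [0.0, 0.0, 0.0, 1.0]]
```

View pics/wrist1.png

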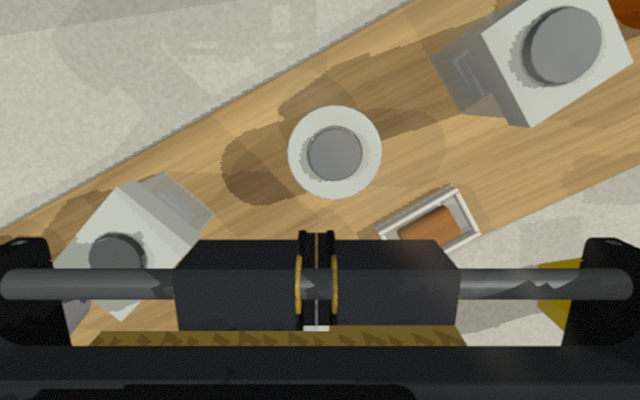

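The wrist view shows the small button at about (334,153), the tall one at (562,47), and the wide one at (117,257), partly hidden by the gripper.

```bash
cat >> h.py <<'E'
def wbutton(d,u,v,z,R):
    g=cv2.cvtColor(d['color'],cv2.COLOR_RGB2GRAY);m=np.zeros_like(g)
    v0,u0=max(v-R,0),max(u-R,0)
    ref=np.median(g[v-4:v+5,u-4:u+5]);w=g[v0:v+R,u0:u+R]
    hi=np.percentile(w,85);t=(w<(ref+hi)/2).astype(np.uint8)
    cs,_=cv2.findContours(t,cv2.RETR_EXTERNAL,cv2.CHAIN_APPROX_NONE)
    c=[c for c in cs if cv2.pointPolygonTest(c,(float(u-u0),float(v-v0)),False)>=0][0]
    e=cv2.fitEllipse(cv2.convexHull(c)); p=(e[0][0]+u0,e[0][1]+v0)
    return p,e[1],ray(d,*p,z),dep(d,*p)
E
python3 - <<'E'
import pickle;from h import *
np.set_printoptions(precision=4,suppress=True)
d=pickle.load(open('wrist.pkl','rb'))
print(wbutton(d,334,153,.135,38));print(wbutton(d,562,47,.2,48))
print(ray(d,117,257,.165))
E
```

```text
((331.5207977294922, 154.20825576782227), (55.98130798339844, 64.19483184814453), array([ 0.5641, -0.0219,  0.135 ]), array([ 0.5639, -0.0218,  0.1334]))
((555.7411880493164, 47.40557098388672), (74.572509765625, 99.19883728027344), array([ 0.5812, -0.2018,  0.2   ]), array([ 0.581 , -0.2028,  0.1985]))
[0.5596 0.2075 0.165 ]
```

Emit:
drive_tool:
  moves:
    - {"delta_pos": [24, 16, 0], "turn": 0, "claw": 0}
    - {"delta_pos": [0, 0, 40], "turn": 0, "claw": 0}
    - {"delta_pos": [0, 0, 40], "turn": 0, "claw": 0}
    - {"delta_pos": [0, 0, 40], "turn": 0, "claw": 0}
    - {"delta_pos": [0, 0, 30], "turn": 0, "claw": 0}
    - {"delta_pos": [0, 0, 8], "turn": 0, "claw": 0}
    - {"delta_pos": [0, 0, 0], "turn": 0, "claw": 0}
    - {"delta_pos": [0, 0, 0], "turn": 0, "claw": 0}

```text
time_s: 3.52
tcp_pos: [0.5634, -0.0238, 0.1462]
ee_rot: [[0.917, -0.4, 0.003], [-0.4, -0.917, 0.0], [0.003, -0.002, -1.0]]
wrist_force: [0.2, -0.7, 0.7]
gripper_width: 0.005
gripper_force: 0.0
```

Emit:
drive_tool:
  moves:
    - {"delta_pos": [0, 0, 3], "turn": 0, "claw": 0}
    - {"delta_pos": [0, 0, 3], "turn": 0, "claw": 0}
    - {"delta_pos": [0, 0, 3], "turn": 0, "claw": 0}
    - {"delta_pos": [0, 0, 2], "turn": 0, "claw": 0}
    - {"delta_pos": [0, 0, 1], "turn": 0, "claw": 0}
    - {"delta_pos": [0, 0, 0], "turn": 0, "claw": 0}

```text
time_s: 4.28
tcp_pos: [0.5622, -0.0242, 0.1326]
ee_rot: [[0.916, -0.4, -0.0], [-0.4, -0.916, -0.0], [-0.0, 0.0, -1.0]]
wrist_force: [-1.4, 0.1, 1.1]
gripper_width: 0.006
gripper_force: 0.8
```

Emit:
drive_tool:
  moves:
    - {"delta_pos": [0, 0, 2], "turn": 0, "claw": 0}
    - {"delta_pos": [0, 0, 2], "turn": 0, "claw": 0}
    - {"delta_pos": [0, 0, 0], "turn": 0, "claw": 0}

```text
time_s: 4.65
tcp_pos: [0.5623, -0.0241, 0.1283]
ee_rot: [[0.916, -0.4, -0.0], [-0.4, -0.916, -0.0], [-0.0, 0.0, -1.0]]
wrist_force: [0.4, -0.1, 1.9]
gripper_width: 0.009
gripper_force: 0.4
```

Emit:
drive_tool:
  moves:
    - {"delta_pos": [0, 0, 2], "turn": 0, "claw": 0}
    - {"delta_pos": [0, 0, 2], "turn": 0, "claw": 0}
    - {"delta_pos": [0, 0, 0], "turn": 0, "claw": 0}

```text
time_s: 5.03
tcp_pos: [0.5624, -0.0241, 0.1242]
ee_rot: [[0.916, -0.4, 0.0], [-0.4, -0.916, 0.0], [-0.0, -0.0, -1.0]]
wrist_force: [-0.0, -0.9, 0.5]
gripper_width: 0.005
gripper_force: 0.2
```

Emit:
drive_tool:
  moves:
    - {"delta_pos": [0, 0, 1], "turn": 0, "claw": 0}
    - {"delta_pos": [0, 0, 1], "turn": 0, "claw": 0}

```text
time_s: 5.28
tcp_pos: [0.5624, -0.0241, 0.1226]
ee_rot: [[0.916, -0.4, 0.0], [-0.4, -0.916, 0.0], [0.0, -0.0, -1.0]]
wrist_force: [-1.5, -0.2, 1.8]
gripper_width: 0.003
gripper_force: 1.2
```

```bash
python3 - <<'E'
from station import monitor,cams
import cv2,numpy as np,pickle
d=cams.capture('side');s=monitor.sense();print(s['tcp_pos'],s['wrist_force'])
a=cv2.resize(d['color'][140:230,225:345],(800,600),interpolation=cv2.INTER_CUBIC)
cv2.imwrite('pics/s2.png',a[...,::-1])
E
```

```text
[ 0.56240415 -0.02408009  0.12249791] [-1.2263769  -0.04058841  1.6889362 ]
```

View pics/s2.png

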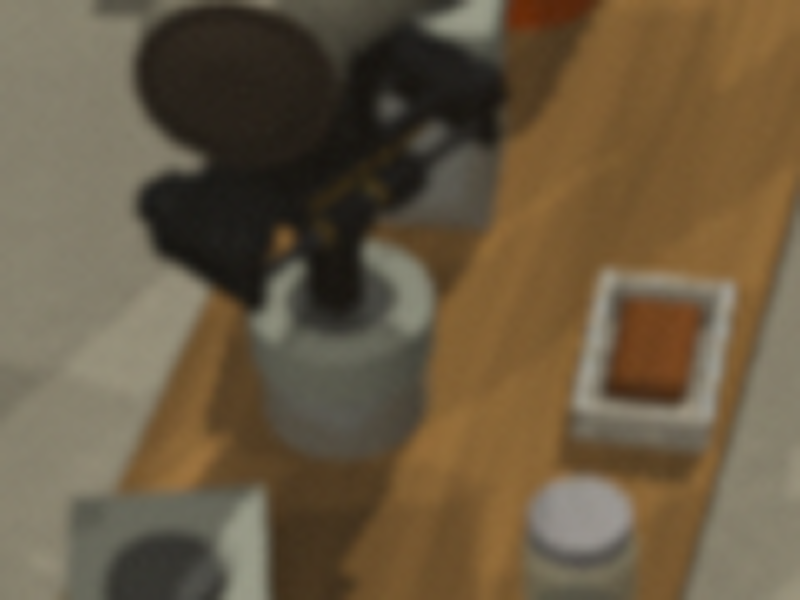

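The finger is centred on the small button at about (335,285) in the crop, and the button is down at lid level. I'll retract and check its depth.

Emit:
drive_tool:
  moves:
    - {"delta_pos": [0, 0, -20], "turn": 0, "claw": 0}
    - {"delta_pos": [0, 0, -50], "turn": 0, "claw": 0}
    - {"delta_pos": [0, 0, -50], "turn": 0, "claw": 0}
    - {"delta_pos": [0, 0, -50], "turn": 0, "claw": 0}
    - {"delta_pos": [-25, -15, 0], "turn": 0, "claw": 0}
    - {"delta_pos": [0, 0, 0], "turn": 0, "claw": 0}
    - {"delta_pos": [0, 0, 0], "turn": 0, "claw": 0}

```text
time_s: 6.2
tcp_pos: [0.5454, -0.0004, 0.2919]
ee_rot: [[0.917, -0.4, -0.001], [-0.4, -0.917, -0.0], [-0.001, 0.001, -1.0]]
wrist_force: [0.5, 0.0, -0.0]
gripper_width: 0.003
gripper_force: 0.0
```

```bash
python3 - <<'E'
from station import monitor,cams
from h import *
import pickle
np.set_printoptions(precision=4,suppress=True)
d=cams.capture('wrist');s=monitor.sense();print(s['tcp_pos'],s['wrist_force'])
E=d['extrinsics'];f=200/np.tan(np.radians(d['vertical_fov']/2))
v,u=np.mgrid[0:400,0:640];Z=d['range_z']
P=np.stack([(u-d['cx'])/f*Z,(v-d['cy'])/f*Z,Z],-1)@E[:3,:3].T+E[:3,3]
def st(c,r0,r1):
    r=np.hypot(P[...,0]-c[0],P[...,1]-c[1]);m=(r>=r0)&(r<r1)&(Z>0)&(P[...,2]<.21);return np.median(P[...,2][m]),m.sum()
for c in [(.562,-.023),(.579,-.2045)]: print(st(c,0,.020),st(c,.032,.038))
E
```

```text
[ 0.5455 -0.0006  0.2918] [-0.1964 -0.3439 -0.3286]
(np.float64(0.12126491371491366), np.int64(1276)) (np.float64(0.12427303730679828), np.int64(1371))
(np.float64(0.19812312412248406), np.int64(2941)) (np.float64(0.1878333689691713), np.int64(3545))
```

The small button now sits 3 mm below its lid. Next is the wide canister.

Emit:
drive_tool:
  moves:
    - {"delta_pos": [-20, -43, 0], "turn": 0, "claw": 0}
    - {"delta_pos": [-20, -43, 0], "turn": 0, "claw": 0}
    - {"delta_pos": [-20, -43, 0], "turn": 0, "claw": 0}
    - {"delta_pos": [-20, -43, 0], "turn": 0, "claw": 0}
    - {"delta_pos": [-20, -43, 0], "turn": 0, "claw": 0}
    - {"delta_pos": [0, 0, 0], "turn": 0, "claw": 0}
    - {"delta_pos": [0, 0, 0], "turn": 0, "claw": 0}
    - {"delta_pos": [0, 0, 0], "turn": 0, "claw": 0}

```text
time_s: 7.25
tcp_pos: [0.5401, 0.2355, 0.2924]
ee_rot: [[0.916, -0.402, -0.0], [-0.402, -0.916, -0.0], [-0.0, 0.0, -1.0]]
wrist_force: [0.4, 0.2, 0.2]
gripper_width: 0.007
gripper_force: 0.0
```

```bash
cat >> h.py <<'E'
def cloud(d):
    E=d['extrinsics'];f=200/np.tan(np.radians(d['vertical_fov']/2))
    v,u=np.mgrid[0:400,0:640];Z=d['range_z']
    return np.stack([(u-d['cx'])/f*Z,(v-d['cy'])/f*Z,Z],-1)@E[:3,:3].T+E[:3,3]
def heights(d,c):
    P=cloud(d);r=np.hypot(P[...,0]-c[0],P[...,1]-c[1]);ok=(d['range_z']>0)&(P[...,2]<.21)
    return [np.median(P[...,2][ok&(r>=a)&(r<b)]) for a,b in((0,.02),(.032,.038))]
def raised(d,c,z):
    P=cloud(d);r=np.hypot(P[...,0]-c[0],P[...,1]-c[1])
    m=(r<.045)&(abs(P[...,2]-z)<.0045);q=P[m]
    return [(np.percentile(q[:,i],1)+np.percentile(q[:,i],99))/2 for i in(0,1)],m.sum(),np.median(q[:,2]),np.ptp(q[:,:2],axis=0)
E
python3 - <<'E'
from station import monitor,cams
from h import *
np.set_printoptions(precision=4,suppress=True)
d=cams.capture('wrist');s=monitor.sense();print(s['time_s'],s['tcp_pos'],s['wrist_force'])
print(raised(d,(.556,.211),.1635),heights(d,(.556,.211)))
cv2.imwrite('pics/w3.png',d['color'][...,::-1])
E
```

```text
7.3 [0.5401 0.2355 0.2926] [ 0.1149 -0.7706  0.093 ]
([np.float64(0.5568862459152806), np.float64(0.2149990834904808)], np.int64(2675), np.float64(0.16271767924136943), array([0.0511, 0.051 ])) [np.float64(0.16275562243544245), np.float64(0.1542287646344834)]
```

View pics/w3.png

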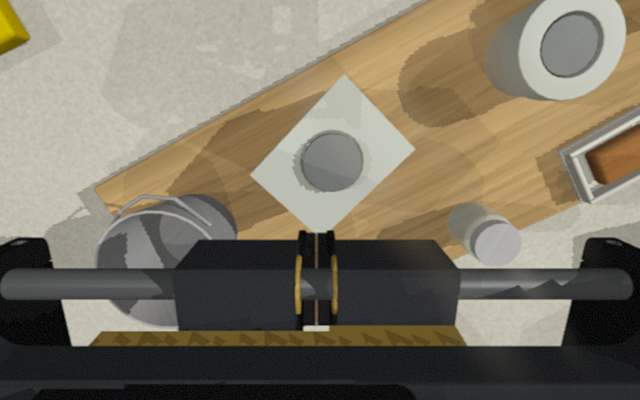

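The wide button shows at about (332,160). Depth gives its centre as (0.557, 0.215).

Emit:
drive_tool:
  moves:
    - {"delta_pos": [24, 12, 0], "turn": 0, "claw": 0}
    - {"delta_pos": [0, 0, 40], "turn": 0, "claw": 0}
    - {"delta_pos": [0, 0, 40], "turn": 0, "claw": 0}
    - {"delta_pos": [0, 0, 30], "turn": 0, "claw": 0}
    - {"delta_pos": [0, 0, 10], "turn": 0, "claw": 0}
    - {"delta_pos": [0, 0, 0], "turn": 0, "claw": 0}
    - {"delta_pos": [0, 0, 0], "turn": 0, "claw": 0}

```text
time_s: 8.18
tcp_pos: [0.558, 0.2164, 0.1743]
ee_rot: [[0.916, -0.4, 0.003], [-0.4, -0.916, 0.001], [0.002, -0.003, -1.0]]
wrist_force: [0.7, 1.0, -0.1]
gripper_width: 0.003
gripper_force: 0.0
```

Emit:
drive_tool:
  moves:
    - {"delta_pos": [0, 0, 3], "turn": 0, "claw": 0}
    - {"delta_pos": [0, 0, 3], "turn": 0, "claw": 0}
    - {"delta_pos": [0, 0, 2], "turn": 0, "claw": 0}
    - {"delta_pos": [0, 0, 2], "turn": 0, "claw": 0}
    - {"delta_pos": [0, 0, 2], "turn": 0, "claw": 0}
    - {"delta_pos": [0, 0, 2], "turn": 0, "claw": 0}
    - {"delta_pos": [0, 0, 2], "turn": 0, "claw": 0}
    - {"delta_pos": [0, 0, 0], "turn": 0, "claw": 0}

```text
time_s: 9.18
tcp_pos: [0.557, 0.2161, 0.1562]
ee_rot: [[0.916, -0.4, -0.0], [-0.4, -0.916, -0.0], [-0.0, 0.0, -1.0]]
wrist_force: [-0.1, -0.3, 1.8]
gripper_width: 0.006
gripper_force: 0.5
```

Emit:
drive_tool:
  moves:
    - {"delta_pos": [0, 0, 2], "turn": 0, "claw": 0}
    - {"delta_pos": [0, 0, 1.5], "turn": 0, "claw": 0}
    - {"delta_pos": [0, 0, 0], "turn": 0, "claw": 0}

```text
time_s: 9.55
tcp_pos: [0.557, 0.2161, 0.1528]
ee_rot: [[0.916, -0.4, -0.0], [-0.4, -0.916, 0.0], [-0.0, -0.0, -1.0]]
wrist_force: [-0.9, 0.5, 0.9]
gripper_width: 0.002
gripper_force: 0.5
```

Emit:
drive_tool:
  moves:
    - {"delta_pos": [0, 0, -20], "turn": 0, "claw": 0}
    - {"delta_pos": [0, 0, -40], "turn": 0, "claw": 0}
    - {"delta_pos": [0, 0, -50], "turn": 0, "claw": 0}
    - {"delta_pos": [0, 0, -50], "turn": 0, "claw": 0}
    - {"delta_pos": [-25, -12, 0], "turn": 0, "claw": 0}
    - {"delta_pos": [0, 0, 0], "turn": 0, "claw": 0}
    - {"delta_pos": [0, 0, 0], "turn": 0, "claw": 0}

```text
time_s: 10.42
tcp_pos: [0.5389, 0.2369, 0.3123]
ee_rot: [[0.916, -0.4, -0.001], [-0.4, -0.916, -0.001], [-0.001, 0.001, -1.0]]
wrist_force: [0.5, 0.4, -0.8]
gripper_width: 0.009
gripper_force: 0.0
```

```bash
python3 - <<'E'
from station import monitor,cams
from h import *
d=cams.capture('wrist');s=monitor.sense();print(s['time_s'],s['tcp_pos'])
print(heights(d,(.557,.215)),heights(d,(.562,-.023)))
E
```

```text
10.475 [0.53901327 0.2366858  0.31219048]
[np.float64(0.1515348503911404), np.float64(0.1542411892611384)] [np.float64(0.12124295427173115), np.float64(0.12426627078618266)]
```

The wide button is down by 2.7 mm. Now the tall canister.

Emit:
drive_tool:
  moves:
    - {"delta_pos": [23.5, 47, 0], "turn": 0, "claw": 0}
    - {"delta_pos": [23.5, 47, 0], "turn": 0, "claw": 0}
    - {"delta_pos": [23.5, 47, 0], "turn": 0, "claw": 0}
    - {"delta_pos": [23.5, 47, 0], "turn": 0, "claw": 0}
    - {"delta_pos": [23.5, 47, 0], "turn": 0, "claw": 0}
    - {"delta_pos": [23.5, 47, 0], "turn": 0, "claw": 0}
    - {"delta_pos": [23.5, 47, 0], "turn": 0, "claw": 0}
    - {"delta_pos": [23.5, 47, 0], "turn": 0, "claw": 0}
    - {"delta_pos": [0, 0, 0], "turn": 0, "claw": 0}
    - {"delta_pos": [0, 0, 0], "turn": 0, "claw": 0}
    - {"delta_pos": [0, 0, 0], "turn": 0, "claw": 0}

```text
time_s: 11.85
tcp_pos: [0.5608, -0.182, 0.313]
ee_rot: [[0.917, -0.399, -0.0], [-0.399, -0.917, 0.0], [-0.0, 0.0, -1.0]]
wrist_force: [-0.1, 0.6, -0.9]
gripper_width: 0.003
gripper_force: 0.0
```

```bash
python3 - <<'E'
from station import monitor,cams
from h import *
np.set_printoptions(precision=4,suppress=True)
d=cams.capture('wrist');s=monitor.sense();print(s['time_s'],s['tcp_pos'],s['wrist_force'])
print(raised(d,(.579,-.205),.1985),heights(d,(.579,-.205)))
E
```

```text
11.9 [ 0.5608 -0.1818  0.3131] [ 0.5065  0.1982 -0.3747]
([np.float64(0.5796980548733649), np.float64(-0.20983312118871056)], np.int64(2990), np.float64(0.19812423605950497), array([0.0511, 0.0518])) [np.float64(0.19816741767484863), np.float64(0.18917339177859843)]
```

Emit:
drive_tool:
  moves:
    - {"delta_pos": [28, 17, 0], "turn": 0, "claw": 0}
    - {"delta_pos": [0, 0, 40], "turn": 0, "claw": 0}
    - {"delta_pos": [0, 0, 40], "turn": 0, "claw": 0}
    - {"delta_pos": [0, 0, 20], "turn": 0, "claw": 0}
    - {"delta_pos": [0, 0, 6], "turn": 0, "claw": 0}
    - {"delta_pos": [0, 0, 0], "turn": 0, "claw": 0}
    - {"delta_pos": [0, 0, 0], "turn": 0, "claw": 0}

```text
time_s: 12.78
tcp_pos: [0.5804, -0.2094, 0.2086]
ee_rot: [[0.917, -0.4, 0.003], [-0.4, -0.917, -0.001], [0.003, -0.001, -1.0]]
wrist_force: [-0.1, -0.1, 0.3]
gripper_width: 0.003
gripper_force: 0.0
```

Emit:
drive_tool:
  moves:
    - {"delta_pos": [0, 0, 3], "turn": 0, "claw": 0}
    - {"delta_pos": [0, 0, 2], "turn": 0, "claw": 0}
    - {"delta_pos": [0, 0, 2], "turn": 0, "claw": 0}
    - {"delta_pos": [0, 0, 2], "turn": 0, "claw": 0}
    - {"delta_pos": [0, 0, 2], "turn": 0, "claw": 0}
    - {"delta_pos": [0, 0, 2], "turn": 0, "claw": 0}
    - {"delta_pos": [0, 0, 2], "turn": 0, "claw": 0}
    - {"delta_pos": [0, 0, 0], "turn": 0, "claw": 0}

```text
time_s: 13.78
tcp_pos: [0.5795, -0.2096, 0.1918]
ee_rot: [[0.916, -0.4, -0.0], [-0.4, -0.916, -0.0], [-0.0, 0.0, -1.0]]
wrist_force: [0.3, 0.2, 1.2]
gripper_width: 0.007
gripper_force: 0.5
```

Emit:
drive_tool:
  moves:
    - {"delta_pos": [0, 0, 2], "turn": 0, "claw": 0}
    - {"delta_pos": [0, 0, 2], "turn": 0, "claw": 0}
    - {"delta_pos": [0, 0, 0], "turn": 0, "claw": 0}

```text
time_s: 14.15
tcp_pos: [0.5795, -0.2095, 0.1877]
ee_rot: [[0.916, -0.4, -0.0], [-0.4, -0.916, 0.0], [-0.0, 0.0, -1.0]]
wrist_force: [0.4, -0.9, 1.5]
gripper_width: 0.002
gripper_force: 0.4
```

Emit:
drive_tool:
  moves:
    - {"delta_pos": [0, 0, -20], "turn": 0, "claw": 0}
    - {"delta_pos": [0, 0, -40], "turn": 0, "claw": 0}
    - {"delta_pos": [0, 0, -40], "turn": 0, "claw": 0}
    - {"delta_pos": [0, 0, -30], "turn": 0, "claw": 0}
    - {"delta_pos": [-28, -17, 0], "turn": 0, "claw": 0}
    - {"delta_pos": [0, 0, 0], "turn": 0, "claw": 0}
    - {"delta_pos": [0, 0, 0], "turn": 0, "claw": 0}

```text
time_s: 15.02
tcp_pos: [0.5609, -0.1827, 0.3176]
ee_rot: [[0.917, -0.4, -0.0], [-0.4, -0.917, 0.0], [-0.0, 0.0, -1.0]]
wrist_force: [0.6, -0.9, 0.4]
gripper_width: 0.006
gripper_force: 0.0
```

```bash
python3 - <<'E'
from station import monitor,cams
from h import *
d=cams.capture('wrist');s=monitor.sense();print(s['time_s'],s['tcp_pos'])
print(heights(d,(.58,-.2095)),heights(d,(.562,-.023)))
t=cams.capture('side');cv2.imwrite('pics/s4.png',t['color'][...,::-1])
E
```

```text
15.075 [ 0.56091516 -0.18292051  0.31741379]
[np.float64(0.1864690481116701), np.float64(0.1892506352594836)] [np.float64(0.12123964028072565), np.float64(0.12426792660121377)]
```

View pics/s4.png

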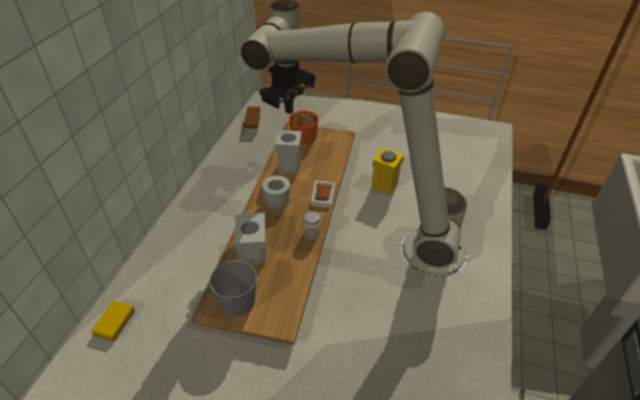

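The three buttons at about (250,229), (277,184) and (289,138) are all flush or below their lids. Everything else is in place and the arm is clear.

```bash
python3 -c "
from station import ticket
print(ticket.finish_job())"
```

```text
the job is handed in; nothing more can be done
None
```

All three buttons were pressed in order (small, wide, tall) to about 3 mm below their lids, nothing else was disturbed, and the job was handed in at about 15 s.

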